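# Turn the lift-and-turn status sign of the jar filling station

## Robot

A 6-joint arm with a two-finger parallel gripper is mounted at the origin on the work surface. World frame = base frame: x ahead of the robot, y to its left, z up, the work surface at z = 0. Lengths are in m, angles in degrees, forces in N, time in s.
With the tool pointing down it reaches from about 0.225 to 0.875 m from the base axis. Payload 3.4 kg.
Tool frame: the origin (TCP) lies between the finger pads; the fingertips stand 17 mm ahead of it and the grasp point (between the pads) lies 2 mm behind it; z points along the fingers, x is the direction in which the jaws open and shut, and the axes are right-handed (so a half turn about z gives the same grasp; the last joint's range is limited). The gripper opens to 85 mm and grips with 20 to 120 N. Pads are 22 mm wide; open, the fingers measure 114 mm over their backs; the gripper's body (76 mm by 85 mm) begins 54 mm behind the grasp point. The pads swing forward as they close: fully open they stand 13 mm farther back than shut.
Start: joints at [-83.824, 15.808, 86.224, -0, 77.962, -6.933], TCP at [0.13, -0.56, 0.248] pointing down, gripper open.
Joint ranges: [-165.64, 165.64], [-43.16, 119.46], [12.63, 154.43], [-67.54, 247.53], [6.08, 155.33], [-154.97, 154.97]. Speed limits (degrees/s): [147.25, 147.25, 180, 180, 180, 180].

## Interface

Orientations are given as a 3x3 rotation matrix whose columns are the frame's x, y, z axes.
In Python, from bench import env gives the robot as it stands.
- The arm moves only by the tool apply_moves, never from a script. Its argument "plan" is one flat list of numbers, 7 for each row, row after row: the shift along the world's x, y, z as a fraction of full scale, then the turn, a rotation vector about the world's x, y, z as a fraction of full scale, then the closure, from -1 (fully open) to 1 (shut), so that 0 is half open. A call has 1 to 20 rows; each row is the pose to reach, as a shift and turn from the pose commanded when the call began, turning the shorter way round; what a row does not reach only later rows make up. Full scale, the value 1, is 0.15 m for a shift and pi rad for a turn. A row lasts 1/10 s, in which the tool goes at most 50 mm and 8.59 degrees, less where a joint would pass 70% of its speed; a pose out of reach is approached as far as the arm can. A call with a number of a shift or a turn outside -1 to 1 is refused whole. A call with a gripper value outside its range is refused whole. The fingers move at their own pace and stop on an object; the grip force is fixed at half the most. Time passes only in rows, so rows that repeat a pose let the fingers close. It gives the time, the measured TCP pose, the force and the opening at its end, in the units of the state.
- env.read_state(): the state, without advancing time (a new reading comes with each control period).
- env.grab_frame(name): name is "scene" or "top" or "wrist"; returns a dict with "color" (384x512x3 uint8, blue, green, red), "vfov" (degrees; the focal length in pixels is half the picture's height over the tangent of half this angle, whatever the lens; pixels are square), "cx", "cy" (the principal point, pixels), "R" (3x3) and "t" (3): a world point X has camera coordinates R X + t. Camera axes: x right, y down, z forward; pixel columns grow to the right and rows downward; lengths in m; the calibration is good to about 2 mm. A picture is of the moment at which its call begins. There is no depth.
- env.hand_in(): hands the job in, once; it reports no verdict.
Trained networks look in a picture, given as the dict that the camera call returned (one of the last four; its "shot" number tells which), for a name from the list of things; names that differ only in an ending like _2 or _b are one class to them, and where a whole thing is asked for, a point or a joint stands for the part that bears it (a point fixed in the world has none). Each returns a list of dicts, best first, with "score" (0 to 1); they miss things now and then, are a little off and sometimes report something else, mostly with a low value. They report only what shows in the picture. A call takes as long as a camera call.
- env.find_in(picture, thing): "bbox" ([left, top, right, bottom] in pixels, round what is visible of it).
- env.regions_of(picture, thing): "region" (384x512 bool, what is visible of it) and "bbox" ([left, top, right, bottom] in pixels, round what is visible of it).
The state is a dict: "t": time; "joints": joint angles; "joint_velocities": joint speeds; "tau": joint torques, N m; "position": TCP position; "tcp_rot": TCP orientation; "contact_force": force on the tool from outside, world axes, zero at the start; "moment": the same for the moment, N m; "width": opening from 0.0 (shut) to 1.0 (fully open).
Only numpy, scipy, OpenCV 4.12 (cv2) and the standard library are available. Lean on these libraries where they do the work, as an engineer would, in place of code of your own. Each camera call takes 0.05 s, during which the arm holds its last target.

## Task

Turn the two-sided status sign of the filling station half a turn so that its cross face looks to the stand's front, where its ring face looks now. The sign is keyed: lift it out of its front notch, turn it on its post either way, feel for the rear notch and let its pin sink fully home there, then let go. Leave the two jars and the pipe union standing where they are.

Things in the scene. Friction and masses are not known exactly. Their poses are not given: they have to be found in the camera images.
- stand: Fixed stand: white foot 130 x 130 x 20 mm, steel column, and on it a round collar 72 mm across. Origin: centre of the foot's underside, on the sign's upright turning axis. Its -x axis points to the front.
- collar (a point): Centre of the collar's rim, on the turning axis, 122 mm above the table. The rim has two radial notches 13 mm wide, 14 mm deep: one exactly at the stand's front (-x), one at the rear in a dark index ring. That ring is clamped by hand: the rear notch lies up to 0.25 rad to either side of exactly opposite, unmeasured; find it by feel or sight. The rear rim is 0.5 mm lower.
- sign_top (a point): Middle of the top edge of the sign, on the turning axis, 260 mm above the table when seated. The sign: upright white plate 130 wide x 100 high x 10 mm thick, 0.25 to 0.45 kg with hub. x axis normal to the plate, y along its top edge, z up. -x face: dark ring in relief, +x face: diagonal cross (both 3.8 mm proud, over 44 mm below the top edge; above that the faces are plain).
- pin_tip (a point): End of the sign's round steel pin, 10 mm thick, which sticks out radially under the plate on its ring side (-x of sign_top), 42 mm from the turning axis to its end. The pin drops into a notch of the collar and keys the sign; on its axis, 113 mm above the table when seated.
- lift (a joint): Height of the sign above fully seated in a notch (m): about 0 seated, about 0.014 when the pin rests on the rim, stopped at 0.032. It falls by its own weight. The pin must be lifted over 0.014 before the sign can turn.
- sign (a joint): Turn of the sign relative to the stand (rad), counterclockwise from above: 0 = in the front notch, ring face to the front; near +3.14 or -3.14 (up to 0.31 off, as the rear notch lies) = in the rear notch, cross face to the front. Turns both ways to +-3.9, stays where left; friction under 0.1 N m. Pushed round lightly with the pin riding on the rim, it drops into the notch by itself.
- jar_a: Loose lidded glass jar, 64 mm across, 100 mm high, bystander; origin at the centre of its underside.
- jar_b: Loose lidded glass jar, 52 mm across, 75 mm high, bystander; origin at the centre of its underside.
- union: Loose steel pipe union with a hexagonal foot 54 mm across and a neck 38 mm across, 50 mm high, bystander; origin at the centre of its underside.

How it is judged:
By the outcome, as a careful person would: the job done as asked, in the order asked, and still so for the second after the job is handed in, with the robot touching nothing.
It also fails if it takes over 61 s, if anything falls off the work surface, if the arm or the gripper's body presses on something with over 40 N, if the wrist force passes 120 N, or if a joint passes its speed limit or range.

## Working session

There is one attempt and no reset: what is moved stays moved. The work goes in short steps, Python scripts to look and compute and a tool call to move; the robot and the scene stay as the last step left them, time stands still between calls to the robot, and variables do not carry over. Pictures are saved under pics/ and viewed, and the job is handed in when it is done.

Besides the shell and the picture viewer there is one more tool, called after "Emit:" as name(argument=value, ...), one argument or row to a line, values as JSON. apply_moves: Moves the arm, as the interface text tells. Its arguments: {"type":"object","properties":{"plan":{"type":"array","items":{"type":"number","minimum":-1,"maximum":1}}},"required":["plan"]}

```bash
ls; mkdir -p pics; cat > look.py <<'E'
import sys,cv2
from bench import env
def snap(names,tag):
    out={}
    for n in names:
        p=env.grab_frame(n); out[n]=p
        cv2.imwrite(f'pics/{tag}_{n}.png',p['color'])
    return out
E
python3 - <<'E'
from look import *
import numpy as np
np.set_printoptions(precision=4,suppress=True)
s=env.read_state(); print(s)
o=snap(['scene','top','wrist'],'a')
for n,p in o.items():
    print(n,p['vfov'],p['cx'],p['cy'],p['R'],p['t'], -np.array(p['R']).T@np.array(p['t']))
    for th in ['stand','sign_top','pin_tip','collar','jar_a','union','sign']:
        try:
            r=env.find_in(p,th); print(th,[(round(d['score'],2),np.round(d['bbox'],1)) for d in r[:3]])
        except Exception as e: print(th,e)
import cv2
cv2.imwrite('pics/a_all.png',np.hstack([o['scene']['color'],o['top']['color']])[:, :]) if 0 else None
E
```

```text
pics
{'t': 0.0, 'joints': array([-83.8229,  15.8494,  86.2956,   0.0013,  77.9621,  -6.9314]), 'joint_velocities': array([-0.0665, -0.034 ,  0.0736,  0.0331,  0.1486,  0.0122]), 'tau': array([  0.0005, -41.6774, -24.5805,   0.    ,   0.0111,  -0.    ]), 'position': array([ 0.1304, -0.5595,  0.2474]), 'tcp_rot': array([[ 0.2268, -0.9739, -0.0002],
       [-0.9739, -0.2268,  0.0019],
       [-0.0019, -0.0002, -1.    ]]), 'contact_force': array([-0.4399,  0.3536, -1.4673]), 'moment': array([-0.0201,  0.0229, -0.0106]), 'width': 0.9988910408386572}
scene 45.29593984839472 251.73367341427968 189.66486450619715 [[ 0.6496  0.7602 -0.0055]
 [ 0.6611 -0.5685 -0.4897]
 [-0.3754  0.3145 -0.8719]] [-0.49   -0.2913  1.4085] [ 1.0396 -0.236   1.0827]
stand [(0.68, array([208.5, 128.4, 272.5, 233.7]))]
sign_top [(0.8, array([225.7, 131.6, 250.9, 196.2])), (0.37, array([224.6, 131.4, 253.6, 199. ]))]
pin_tip [(0.96, array([227.8, 132. , 255.4, 197.4]))]
collar [(0.64, array([211.4, 128.2, 274.4, 233.5]))]
jar_a [(0.81, array([226.2, 249.4, 249.4, 282.7])), (0.65, array([260.7, 129.2, 288. , 168.4]))
[... 315 characters left out ...]
217. , 180.8, 271.4, 234. ]))]
sign_top [(0.84, array([225.4, 186.7, 265.1, 214.4]))]
pin_tip [(0.74, array([223.3, 185.6, 265. , 214.4])), (0.46, array([217.2, 180.5, 270.3, 237.5]))]
collar [(0.88, array([217.6, 182.6, 270. , 236. ]))]
jar_a [(0.94, array([176.8, 217.5, 202.7, 237.3])), (0.67, array([272.7, 159.5, 289.3, 173.9]))]
union [(0.6, array([222.4, 150.8, 240.2, 169.1]))]
sign [(0.63, array([223.3, 190.6, 266.2, 214. ]))]
wrist 61.089233615674765 256.01110405286124 192.2139008082882 [[ 0.2262 -0.9741 -0.0027]
 [-0.9223 -0.215   0.321 ]
 [-0.3133 -0.0701 -0.9471]] [-0.5739 -0.0417  0.381 ] [ 0.2106 -0.5413  0.3726]
stand []
sign_top []
pin_tip []
collar []
jar_a []
union []
sign []
```

```bash
python3 - <<'E'
import cv2
a=cv2.imread('pics/a_scene.png');b=cv2.imread('pics/a_top.png')
cv2.imwrite('pics/a_scenez.png',cv2.resize(a[110:300,170:330],None,fx=3.1,fy=3.1,interpolation=cv2.INTER_CUBIC))
cv2.imwrite('pics/a_topz.png',cv2.resize(b[140:260,160:310],None,fx=4.8,fy=4.8,interpolation=cv2.INTER_CUBIC))
E
```

```text
(no output)
```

View pics/a_scenez.png

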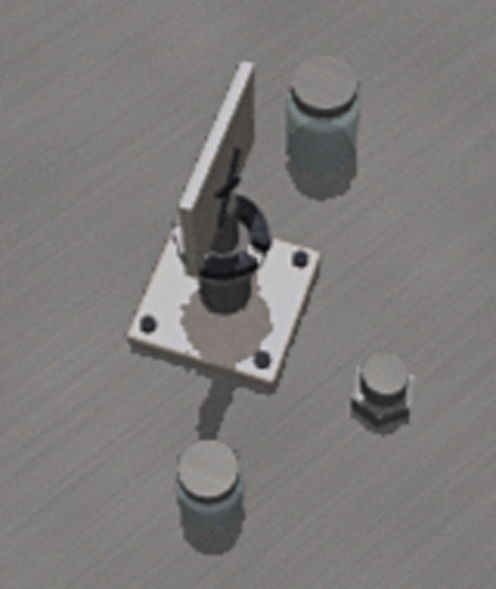

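View pics/a_topz.png

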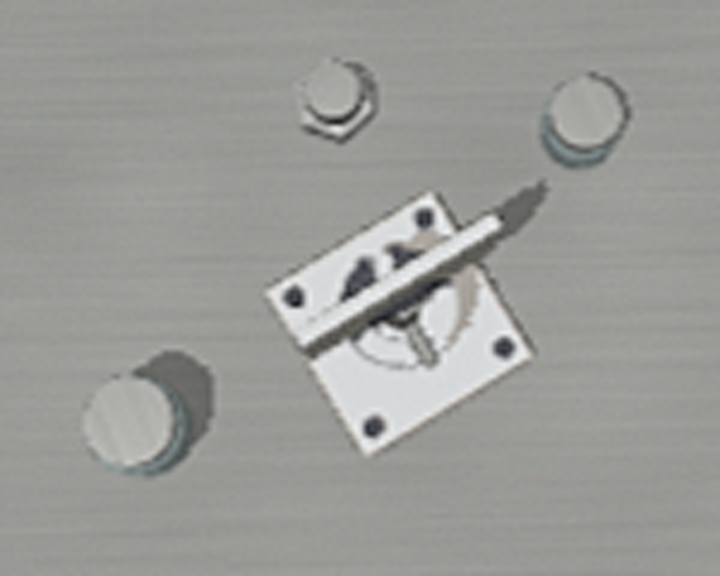

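View pics/a_scene.png

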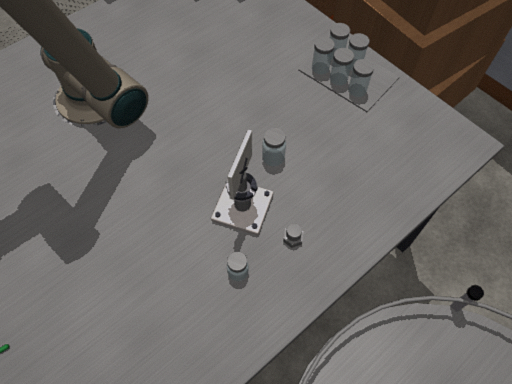

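```bash
cat > geo.py <<'E'
import numpy as np
def f(p): return 192/np.tan(np.radians(p['vfov'])/2)
def ray(p,uv):
    R=np.array(p['R']);t=np.array(p['t']);F=f(p)
    d=R.T@np.array([(uv[0]-p['cx'])/F,(uv[1]-p['cy'])/F,1]); return -R.T@t,d
def atz(p,uv,z):
    c,d=ray(p,uv); return c+d*(z-c[2])/d[2]
def proj(p,X):
    q=np.array(p['R'])@np.array(X)+np.array(p['t']); return np.array([p['cx'],p['cy']])+f(p)*q[:2]/q[2]
E
python3 - <<'E'
from look import *; from geo import *
np.set_printoptions(precision=4,suppress=True)
o=snap(['top','scene'],'b'); t=o['top'];s=o['scene']
Z=lambda u,v:(160+u/4.8,140+v/4.8)
Y=lambda u,v:(170+u/3.1,110+v/3.1)
ft=[atz(t,Z(*c),0.02) for c in [(265,293),(433,193),(533,352),(368,455)]]
fs=[atz(s,Y(*c),0.02) for c in [(165,235),(320,252),(277,380),(128,335)]]
print('foot top',np.mean(ft,0));print(np.array(ft));print('scene',np.array(fs))
e=[atz(t,Z(*c),0.26) for c in [(300,343),(498,222)]]
print('sign top',e,np.mean(e,0),np.linalg.norm(e[1]-e[0]))
e=[atz(s,Y(*c),0.26) for c in [(185,208),(247,66)]]
print('sign top sc',e,np.mean(e,0),np.linalg.norm(e[1]-e[0]))
print('pin',atz(t,Z(430,362),.118))
print('notch',atz(t,Z(383,266),.122))
for n in ['jar_a','union']:
  for r in env.find_in(t,n)[:3]:
    b=r['bbox']; print(n,r['score'],atz(t,((b[0]+b[2])/2,(b[1]+b[3])/2),.04))
E
```

```text
foot top [0.5985 0.1009 0.02  ]
[[0.6196 0.1892 0.02  ]
 [0.6844 0.0775 0.02  ]
 [0.5776 0.0138 0.02  ]
 [0.5122 0.1231 0.02  ]]
scene [[0.5236 0.0974 0.02  ]
 [0.6228 0.1871 0.02  ]
 [0.6887 0.0813 0.02  ]
 [0.5779 0.0145 0.02  ]]
sign top [array([0.5635, 0.1563, 0.26  ]), array([0.6289, 0.0459, 0.26  ])] [0.5962 0.1011 0.26  ] 0.12823543643320304
sign top sc [array([0.6326, 0.0454, 0.26  ]), array([0.57  , 0.1533, 0.26  ])] [0.6013 0.0993 0.26  ] 0.12474813941271094
pin [0.5639 0.083  0.118 ]
notch [0.6231 0.1108 0.122 ]
jar_a 0.79 [ 0.7233 -0.0138  0.04  ]
jar_a 0.7 [0.6248 0.0961 0.04  ]
jar_a 0.55 [0.5312 0.267  0.04  ]
```

Emit:
apply_moves(
  plan=[0.33,0.33,0.5,0,0,0.05,-1,0.733,1,0.5,0,0,0.097,-1,0.733,1,0.5,0,0,0.097,-1,0.733,1,0.5,0,0,0.097,-1,0.733,1,0.5,0,0,0.097,-1],
)

```text
t: 1.9
position: [0.2427, -0.4063, 0.3255]
tcp_rot: [[0.512, -0.859, 0.003], [-0.859, -0.512, -0.001], [0.002, -0.002, -1.0]]
contact_force: [-0.3, -1.3, 0.3]
width: 1.001
```

Emit:
apply_moves(
  plan=[0.733,1,0,0,0,0,-1,0.733,1,0,0,0,0,-1,0.733,1,0,0,0,0,-1,0.733,1,0,0,0,0,-1],
)

```text
t: 2.3
position: [0.3513, -0.2582, 0.3234]
tcp_rot: [[0.509, -0.861, 0.001], [-0.861, -0.509, 0.0], [0.0, -0.001, -1.0]]
contact_force: [0.3, -1.5, 0.5]
width: 0.998
```

Emit:
apply_moves(
  plan=[0.733,1,0,0,0,0,-1,0.733,1,0,0,0,0,-1,0.733,1,0,0,0,0,-1,0.733,1,0,0,0,0,-1],
)

```text
t: 2.7
position: [0.4617, -0.108, 0.3233]
tcp_rot: [[0.51, -0.86, 0.001], [-0.86, -0.51, 0.0], [0.0, -0.001, -1.0]]
contact_force: [0.9, -0.4, 0.1]
width: 1.002
```

Emit:
apply_moves(
  plan=[0.733,1,0,0,0,0,-1,0.733,1,0,0,0,0,-1,0.733,1,0,0,0,0,-1,0.733,1,0,0,0,0,-1],
)

```text
t: 3.1
position: [0.572, 0.0421, 0.3229]
tcp_rot: [[0.51, -0.86, 0.001], [-0.86, -0.51, 0.0], [0.0, -0.001, -1.0]]
contact_force: [-1.0, 0.0, -0.5]
width: 0.999
```

```bash
python3 - <<'E'
from bench import env
s=env.read_state();print(s['t'],s['position'],s['tcp_rot'],s['joints'],s['contact_force'])
E
```

```text
3.1 [0.57203451 0.04214772 0.32287113] [[ 5.09825288e-01 -8.60277721e-01  6.46921048e-04]
 [-8.60277951e-01 -5.09825270e-01  2.03587060e-04]
 [ 1.54675286e-04 -6.60325744e-04 -9.99999770e-01]] [-2.74366975e+00  1.38653089e+01  7.85072564e+01  1.34374432e-02
  8.75909697e+01  5.66035734e+01] [-0.97150529  0.01408737 -0.49968794]
```

Emit:
apply_moves(
  plan=[0.42,0.54,-0.08,0,0,0,-1,0.42,0.54,-0.08,0,0,0,-1,0.42,0.54,-0.08,0,0,0,-1,0.42,0.54,-0.08,0,0,0,-1],
)

```text
t: 3.5
position: [0.6337, 0.1214, 0.3097]
tcp_rot: [[0.51, -0.86, -0.002], [-0.86, -0.51, -0.001], [-0.0, 0.003, -1.0]]
contact_force: [0.0, -0.4, -0.1]
width: 0.999
```

```bash
python3 - <<'E'
from look import *
import pickle
o=snap(['wrist'],'c'); pickle.dump(o['wrist'],open('c.pkl','wb'))
s=env.read_state();print(s['t'],s['position'],s['contact_force'])
p=o['wrist']; print(p.keys())
for th in ['collar','sign_top','stand']:
  print(th,[(d['score'],d['bbox']) for d in env.find_in(p,th)])
E
```

```text
3.55 [0.63312356 0.12039278 0.31051549] [-0.94744096  0.46114292 -0.93409456]
dict_keys(['color', 'vfov', 'cx', 'cy', 'R', 't', 'shot'])
collar [(0.64, [165.3, 127.6, 350.7, 299.5])]
sign_top [(0.97, [161.5, 193.7, 349.0, 295.7]), (0.41, [59.4, 130.5, 145.2, 201.2])]
stand [(0.57, [162.7, 131.3, 349.6, 297.9])]
```

View pics/c_wrist.png

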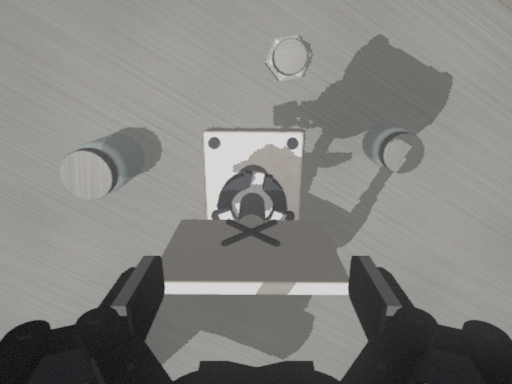

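```bash
python3 - <<'E'
import cv2
a=cv2.imread('pics/c_wrist.png')
cv2.imwrite('pics/c_z.png',cv2.resize(a[120:300,150:360],None,fx=3.2,fy=3.2,interpolation=cv2.INTER_CUBIC))
cv2.imwrite('pics/c_z2.png',cv2.resize(a[160:235,200:305],None,fx=7,fy=7,interpolation=cv2.INTER_CUBIC))
E
```

```text
(no output)
```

View pics/c_z.png

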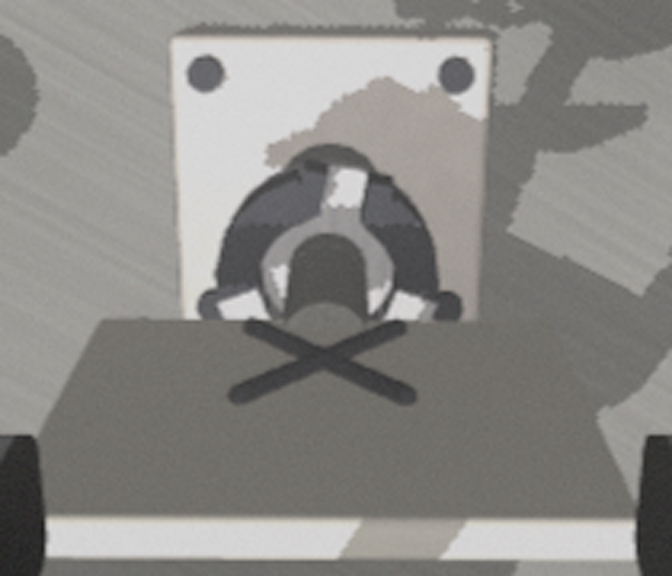

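View pics/c_z2.png

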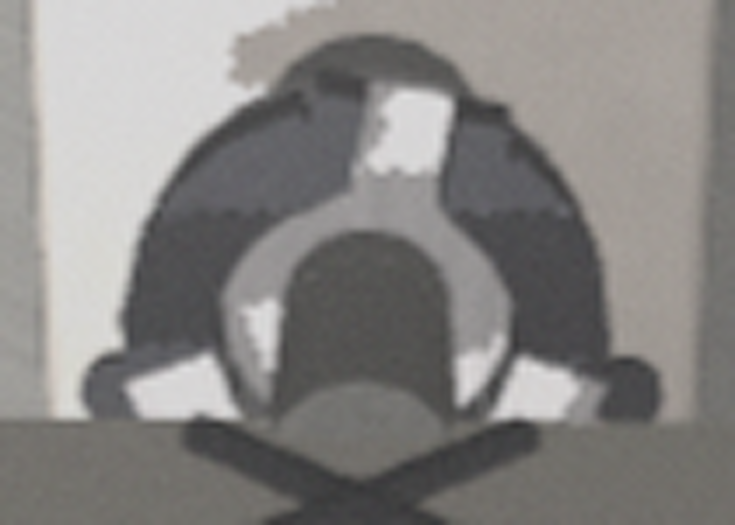

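```bash
python3 - <<'E'
from geo import *; import pickle
from scipy.optimize import least_squares
np.set_printoptions(precision=4,suppress=True)
p=pickle.load(open('c.pkl','rb'))
Z=lambda u,v:(200+u/7,160+v/7)
rim=[atz(p,Z(*c),.1215) for c in [(130,300),(150,230),(200,155),(250,115),(300,95),(505,110),(560,180),(595,250),(605,310)]]
rim=np.array(rim)
for fixr in (1,0):
    r=least_squares(lambda q:np.hypot(rim[:,0]-q[0],rim[:,1]-q[1])-(.036 if fixr else q[2]),[.6,.1,.036]).x
    print('collar',r)
    c=r[:2]
    for uv in [(411,90),(397,197),(365,90),(458,90),(352,190),(442,205)]:
        X=atz(p,Z(*uv),.1215)[:2]-c; print(uv,np.degrees(np.arctan2(X[1],X[0])),np.linalg.norm(X))
Y=lambda u,v:(150+u/3.2,120+v/3.2)
F=np.array([atz(p,Y(*c),.02)[:2] for c in [(172,38),(491,40),(477,318),(182,318)]])
print('foot rear corners',F,np.degrees(np.arctan2(*(F[0]-F[1])[::-1])),np.linalg.norm(F[0]-F[1]))
m=(F[0]+F[1])/2; d=(F[0]-F[1])/np.linalg.norm(F[0]-F[1]); n=np.array([d[1],-d[0]]); print('centre from foot',m-.065*n, 'n',n)
# top edge of the plate rear corners / front corners
T=np.array([atz(p,Y(*c),.26)[:2] for c in [(45,518),(637,518),(637,560),(47,558)]])
print('top',T,T.mean(0),np.degrees(np.arctan2(*(T[0]-T[1])[::-1])),np.linalg.norm(T[0]-T[1]),np.linalg.norm(T[0]-T[3]))
E
```

```text
collar [0.5979 0.1045 0.036 ]
(411, 90) 20.984104414647046 0.03601373309639102
(397, 197) 18.875584583327345 0.019891504700277958
(365, 90) 31.460486511252373 0.035505857392268456
(458, 90) 10.912775985542153 0.03771854684369062
(352, 190) 37.435810520578485 0.02068154417868088
(442, 205) 0.5635462200422943 0.02109694148246512
collar [0.5996 0.1054 0.0346]
(411, 90) 20.617478940219602 0.03405026003613343
(397, 197) 17.949311490335383 0.017939024919708
(365, 90) 31.704631980664384 0.03353511734882156
(458, 90) 10.020361095926603 0.03582709023955647
(352, 190) 38.497769418362424 0.018739303070119322
(442, 205) -2.0708557641264242 0.019352678950163044
foot rear corners [[0.6184 0.1899]
 [0.6821 0.0808]
 [0.5789 0.0202]
 [0.5137 0.1301]] 120.28398660719395 0.12627339255494407
centre from foot [0.5941 0.1026] n [0.8635 0.5043]
top [[0.573  0.1526]
 [0.6321 0.053 ]
 [0.6242 0.0473]
 [0.5648 0.1482]] [0.5985 0.1003] 120.68392858289958 0.11579984104155072 0.009277540083825768
```

```bash
python3 - <<'E'
from geo import *; import pickle
p=pickle.load(open('c.pkl','rb'))
d=np.array([-.5065,.8622]); n=np.array([.8622,.5065]); c0=np.array([.598,.101])
for nm,uv,z in [('foot',(253.6,132),.02),('foot front of vis',(150+329.5/3.2,219),.02),('rim',(252.3,204),.1215),('hub',(251.7,215),.16),('platebot',(252.8,220),.16),('cross',(250.6,231),.19),
   ('platetopL',(150+45/3.2,120+518/3.2),.26),('holes',(150+330.5/3.2,120+74/3.2),.02)]:
    X=atz(p,uv,z)[:2]-c0; print(nm,'d %.4f n %.4f'%(X@d,X@n))
E
```

```text
foot d 0.0031 n 0.0627
foot front of vis d 0.0039 n -0.0571
rim d 0.0036 n 0.0040
hub d 0.0036 n 0.0079
platebot d 0.0026 n 0.0030
cross d 0.0041 n 0.0063
platetopL d 0.0571 n 0.0046
holes d 0.0035 n 0.0485
```

Emit:
apply_moves(
  plan=[-0.24,-0.12,0.06,0,0,0.5,-1,-0.24,-0.12,0.06,0,0,0.5,-1,-0.24,-0.12,0.06,0,0,0.5,-1,-0.24,-0.12,0.06,0,0,0.5,-1,-0.24,-0.12,0.06,0,0,0.5,-1,-0.24,-0.12,0.06,0,0,0.5,-1,-0.24,-0.12,0.06,0,0,0.5,-1,-0.24,-0.12,0.06,0,0,0.5,-1,-0.24,-0.12,0.06,0,0,0.5,-1,-0.24,-0.12,0.06,0,0,0.5,-1,-0.24,-0.12,0.06,0,0,0.5,-1,-0.24,-0.12,0.06,0,0,0.5,-1],
)

```text
t: 4.9
position: [0.5966, 0.1017, 0.3213]
tcp_rot: [[0.862, 0.507, 0.001], [0.507, -0.862, -0.0], [0.001, 0.001, -1.0]]
contact_force: [-0.0, 0.4, 0.4]
width: 1.001
```

```bash
python3 - <<'E'
from look import *
import pickle,cv2
o=snap(['wrist'],'d'); pickle.dump(o['wrist'],open('d.pkl','wb'))
s=env.read_state();print(s['t'],s['position'],s['tcp_rot'],s['joints'],s['contact_force'])
a=o['wrist']['color']
E
```

```text
4.95 [0.59671216 0.10185864 0.32118339] [[ 8.62567173e-01  5.05941077e-01  1.22429615e-03]
 [ 5.05941553e-01 -8.62567757e-01 -9.43868635e-05]
 [ 1.00828419e-03  7.00837304e-04 -9.99999246e-01]] [ 3.10914015e+00  1.67529059e+01  7.47044616e+01 -9.20791946e-03
  8.84728821e+01 -2.72844916e+01] [-0.77980623 -0.29676845 -0.30515021]
```

View pics/d_wrist.png

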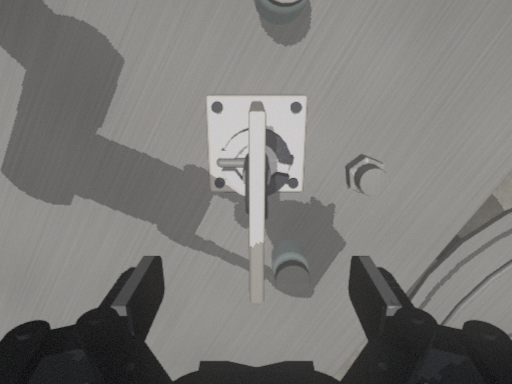

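```bash
python3 - <<'E'
from geo import *; import pickle,cv2
p=pickle.load(open('d.pkl','rb'))
a=p['color']
cv2.imwrite('pics/d_z.png',cv2.resize(a[85:315,195:320],None,fx=2.6,fy=2.6,interpolation=cv2.INTER_CUBIC))
cv2.imwrite('pics/d_z2.png',cv2.resize(a[110:210,205:315],None,fx=6,fy=6,interpolation=cv2.INTER_CUBIC))
E
```

```text
(no output)
```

View pics/d_z.png

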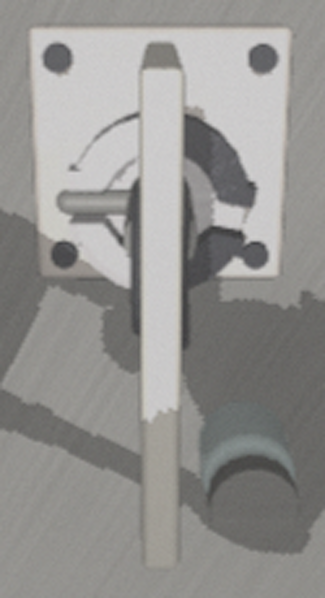

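View pics/d_z2.png

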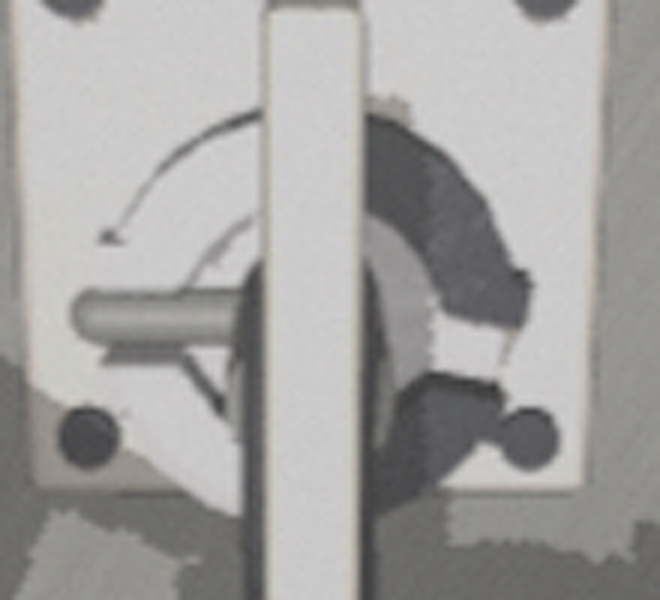

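```bash
python3 - <<'E'
from geo import *; import pickle
p=pickle.load(open('d.pkl','rb'))
d=np.array([-.5060,.8625]); n=np.array([.8625,.5060]); c0=np.array([.598,.101])
Z=lambda u,v:(205+u/6,110+v/6)
Y=lambda u,v:(195+u/2.6,85+v/2.6)
def sh(nm,uv,z):
    X=atz(p,uv,z)[:2]-c0; print(nm,'d %.4f n %.4f'%(X@d,X@n)); return np.array([X@n,X@d])
sh('top far L',Y(141,70),.26);sh('top far R',Y(182,70),.26)
sh('top near L',Y(145,567),.26);sh('top near R',Y(178,567),.26)
sh('foot far L',Y(30,28),.02);sh('foot far R',Y(291,28),.02);sh('foot near L',Y(41,277),.02);sh('foot near R',Y(279,277),.02)
sh('rim far',Z(262,110),.122);sh('pin tip',Z(70,316),.113); sh('pin in',Z(240,316),.113)
a=sh('n R',Z(527,325),.1215);b=sh('n R',Z(503,400),.1215);c=sh('nL',Z(430,310),.1215);e=sh('nL',Z(428,373),.1215)
E
```

```text
top far L d 0.0681 n -0.0050
top far R d 0.0681 n 0.0038
top near L d -0.0591 n -0.0047
top near R d -0.0591 n 0.0039
foot far L d 0.0676 n -0.0631
foot far R d 0.0676 n 0.0631
foot near L d -0.0594 n -0.0634
foot near R d -0.0594 n 0.0631
rim far d 0.0407 n -0.0083
pin tip d 0.0038 n -0.0423
pin in d 0.0038 n -0.0125
n R d 0.0043 n 0.0367
n R d -0.0090 n 0.0330
nL d 0.0069 n 0.0201
nL d -0.0042 n 0.0200
```

Emit:
apply_moves(
  plan=[-0.007,0.01,-0.2,0,0,0,-1,-0.007,0.01,-0.4,0,0,0,-0.6,-0.007,0.01,-0.513,0,0,0,0,-0.007,0.01,-0.513,0,0,0,0.3,-0.007,0.01,-0.513,0,0,0,0.5,-0.007,0.01,-0.513,0,0,0,0.5],
)

```text
t: 5.55
position: [0.597, 0.1042, 0.2451]
tcp_rot: [[0.861, 0.508, 0.003], [0.508, -0.861, 0.0], [0.003, 0.001, -1.0]]
contact_force: [-0.1, -0.5, 0.6]
width: 0.252
```

```bash
python3 - <<'E'
from look import *
o=snap(['wrist'],'e')
s=env.read_state();print(s['t'],s['position'],s['contact_force'],s['width'])
E
```

```text
5.6 [0.5970229  0.10434311 0.24512157] [ 0.46027861  0.29298199 -0.30924109] 0.25154380272357124
```

View pics/e_wrist.png

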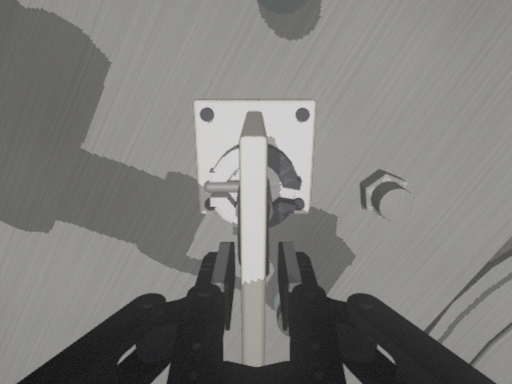

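Emit:
apply_moves(
  plan=[-0.006,-0.004,0,0,0,0,0.6,-0.006,-0.004,0,0,0,0,0.8,-0.006,-0.004,0,0,0,0,1,-0.006,-0.004,0,0,0,0,1,-0.006,-0.004,0,0,0,0,1],
)

```text
t: 6.1
position: [0.5957, 0.1038, 0.2445]
tcp_rot: [[0.861, 0.509, 0.002], [0.509, -0.861, -0.0], [0.002, 0.001, -1.0]]
contact_force: [-0.3, -0.1, 5.6]
width: 0.108
```

```bash
python3 - <<'E'
from look import *
s=env.read_state();print(s['t'],s['position'],s['contact_force'],s['moment'],s['width'])
E
```

```text
6.1 [0.59565195 0.10381463 0.24450297] [-0.26854037 -0.05180695  5.60149324] [-0.04128513  0.12547711 -0.05875785] 0.1080177304901965
```

Emit:
apply_moves(
  plan=[0,0,0.05,0,0,0,1,0,0,0.1,0,0,0,1,0,0,0.153,0,0,0,1,0,0,0.153,0,0,0,1,0,0,0.153,0,0,0,1],
)

```text
t: 6.6
position: [0.5955, 0.1039, 0.2664]
tcp_rot: [[0.861, 0.509, 0.001], [0.509, -0.861, 0.0], [0.001, 0.0, -1.0]]
contact_force: [1.6, 0.6, -2.7]
width: 0.106
```

```bash
python3 - <<'E'
from look import *
o=snap(['wrist','scene'],'f')
s=env.read_state();print(s['t'],s['position'],s['contact_force'],s['moment'],s['width'])
cv2.imwrite('pics/f_sz.png',cv2.resize(o['scene']['color'][90:250,170:330],None,fx=3.5,fy=3.5))
E
```

```text
6.7 [0.59544545 0.10384615 0.266096  ] [ 2.36112716 -0.32487787 -2.78272197] [ 0.00803378 -0.46363243  0.01235487] 0.10769010841631957
```

View pics/f_wrist.png

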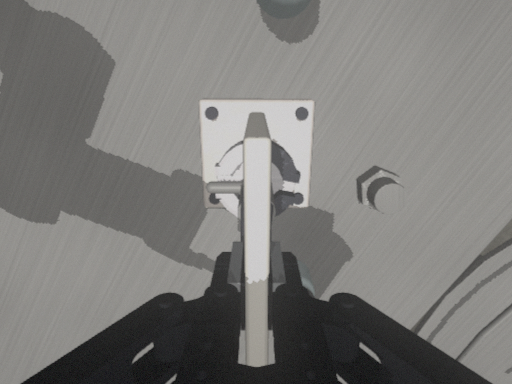

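View pics/f_sz.png

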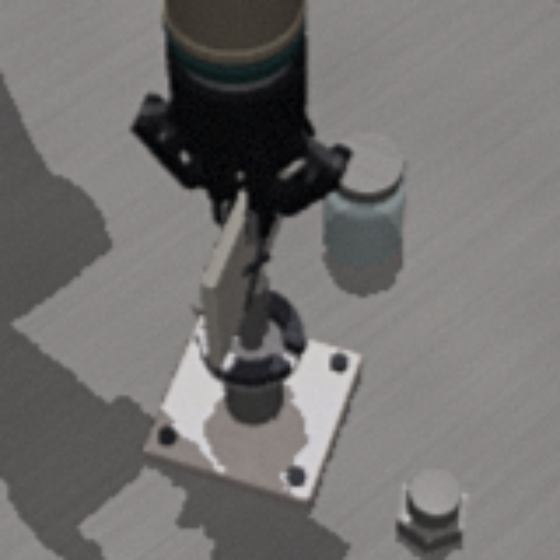

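Emit:
apply_moves(
  plan=[0,0,0,0,0,0.04,1,0,0,0,0,0,0.08,1,0,0,0,0,0,0.12,1,0,0,0,0,0,0.16,1,0,0,0,0,0,0.2,1,0,0,0,0,0,0.24,1,0,0,0,0,0,0.25,1,0,0,0,0,0,0.25,1],
)

```text
t: 7.5
position: [0.5955, 0.1039, 0.266]
tcp_rot: [[0.249, 0.968, 0.0], [0.968, -0.249, 0.0], [0.0, 0.0, -1.0]]
contact_force: [2.8, 0.4, -3.3]
width: 0.106
```

```bash
python3 - <<'E'
from look import *
s=env.read_state();print(s['t'],s['position'],s['contact_force'],s['moment'],s['width'],s['joints'])
E
```

```text
7.5 [0.59549089 0.10393979 0.26599405] [ 2.8263048   0.44155319 -3.25699855] [ 0.08029494 -0.46065083 -0.00304505] 0.10564543453715755 [ 3.29920916e+00  1.78540480e+01  8.07445156e+01  1.61554248e-02
  8.13870233e+01 -7.22631633e+01]
```

Emit:
apply_moves(
  plan=[0,0,0,0,0,0.04,1,0,0,0,0,0,0.08,1,0,0,0,0,0,0.12,1,0,0,0,0,0,0.16,1,0,0,0,0,0,0.2,1,0,0,0,0,0,0.24,1,0,0,0,0,0,0.28,1,0,0,0,0,0,0.306,1,0,0,-0.02,0,0,0.306,1,0,0,-0.04,0,0,0.306,1,0,0,-0.04,0,0,0.306,1],
)

```text
t: 8.6
position: [0.5954, 0.104, 0.2596]
tcp_rot: [[-0.65, 0.76, -0.0], [0.76, 0.65, 0.001], [0.001, 0.0, -1.0]]
contact_force: [2.1, 1.2, -3.6]
width: 0.107
```

```bash
python3 - <<'E'
from look import *
s=env.read_state();print(s['t'],s['position'],s['contact_force'],s['moment'],s['width'],s['joints'])
o=snap(['wrist'],'g')
E
```

```text
8.6 [0.59536572 0.10403871 0.25961179] [ 2.0870165   1.16571589 -3.64310645] [ 0.22470104 -0.57911568 -0.04251316] 0.10722251891276156 [ 3.30109492e+00  1.80301483e+01  8.13840592e+01  3.05960881e-02
  8.05995101e+01 -1.27265685e+02]
```

View pics/g_wrist.png

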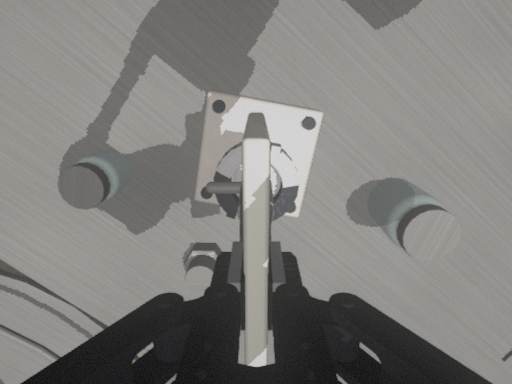

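Emit:
apply_moves(
  plan=[0,0,-0.005,0,0,0,0.4,0,0,-0.005,0,0,0,0,0,0,0,0,0,0,-0.2,0,0,0.2,0,0,0,-0.4,0,0,0.4,0,0,0,-0.4,0,0,0.5,0,0,-0.04,-0.4,0,0,0.5,0,0,-0.08,-0.4,0,0,0.5,0,0,-0.12,-0.4,0,0,0.5,0,0,-0.16,-0.4,0,0,0.5,0,0,-0.2,-0.4,0,0,0.5,0,0,-0.24,-0.4,0,0,0.5,0,0,-0.28,-0.4,0,0,0.5,0,0,-0.32,-0.4,0,0,0.5,0,0,-0.36,-0.4,0,0,0.5,0,0,-0.4,-0.4,0,0,0.5,0,0,-0.44,-0.4,0,0,0.5,0,0,-0.48,-0.4,0,0,0.5,0,0,-0.5,-0.4],
)

```text
t: 10.45
position: [0.5949, 0.1037, 0.3357]
tcp_rot: [[0.761, 0.648, -0.0], [0.648, -0.761, -0.0], [-0.0, -0.0, -1.0]]
contact_force: [0.4, 0.5, -0.3]
width: 0.698
```

Emit:
apply_moves(
  plan=[0,0,0,0,0,-0.04,-0.4,0,0,0,0,0,-0.08,-0.4,0,0,0,0,0,-0.12,-0.4,0,0,0,0,0,-0.16,-0.4,0,0,0,0,0,-0.2,-0.4,0,0,0,0,0,-0.24,-0.4,0,0,0,0,0,-0.28,-0.4,0,0,0,0,0,-0.32,-0.4,0,0,0,0,0,-0.36,-0.4,0,0,0,0,0,-0.4,-0.4,0,0,0,0,0,-0.44,-0.4,0,0,0,0,0,-0.48,-0.4,0,0,0,0,0,-0.5,-0.4,0,0,0,0,0,-0.5,-0.4],
)

```text
t: 11.85
position: [0.5949, 0.1038, 0.3357]
tcp_rot: [[0.651, -0.759, -0.0], [-0.759, -0.651, -0.0], [0.0, 0.0, -1.0]]
contact_force: [0.3, -0.5, 0.6]
width: 0.702
```

```bash
python3 - <<'E'
from look import *
import pickle
s=env.read_state();print(s['t'],s['position'],s['tcp_rot'],s['contact_force'],s['width'],s['joints'])
o=snap(['wrist'],'h'); pickle.dump(o['wrist'],open('h.pkl','wb'))
E
```

```text
11.85 [0.59493712 0.10375058 0.33565581] [[ 6.51452602e-01 -7.58689321e-01 -1.45868633e-04]
 [-7.58689326e-01 -6.51452552e-01 -2.82968646e-04]
 [ 1.19658797e-04  2.95009636e-04 -9.99999949e-01]] [ 0.26505352 -0.49461061  0.56211788] 0.7023688266377565 [ 3.30256083e+00  1.64653561e+01  7.31431130e+01 -1.57048946e-02
  9.04008087e+01  5.26512413e+01]
```

View pics/h_wrist.png

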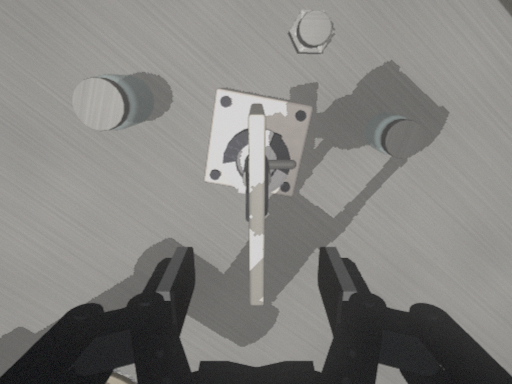

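Emit:
apply_moves(
  plan=[0,0,-0.2,0,0,0,-0.4,0,0,-0.4,0,0,0,0,0,0,-0.5,0,0,0,0.4,0,0,-0.5,0,0,0,0.6,0,0,-0.5,0,0,0,1,0,0,-0.5,0,0,0,1,0,0,-0.5,0,0,0,1,0,0,-0.5,0,0,0,1],
)

```text
t: 12.7
position: [0.5951, 0.1037, 0.2608]
tcp_rot: [[0.652, -0.759, 0.0], [-0.759, -0.652, -0.0], [0.0, 0.0, -1.0]]
contact_force: [-1.7, -0.9, -2.4]
width: 0.108
```

```bash
python3 - <<'E'
from look import *
s=env.read_state();print(s['t'],s['position'],s['tcp_rot'],s['contact_force'],s['width'],s['moment'])
E
```

```text
12.7 [0.59512619 0.10367092 0.26079093] [[ 6.51532324e-01 -7.58620865e-01  1.17052519e-04]
 [-7.58620767e-01 -6.51532306e-01 -4.31768374e-04]
 [ 4.03811995e-04  1.92512581e-04 -9.99999900e-01]] [-1.73540797 -0.87566595 -2.36635718] 0.10825959051342134 [-0.18452381  0.26308036  0.03189609]
```

Emit:
apply_moves(
  plan=[0,0,0.02,0,0,0,1,0,0,0.02,0,0,0.04,1,0,0,0.02,0,0,0.08,1,0,0,0.02,0,0,0.12,1,0,0,0.02,0,0,0.16,1,0,0,0.02,0,0,0.2,1,0,0,0.02,0,0,0.24,1,0,0,0.02,0,0,0.28,1,0,0,0.02,0,0,0.32,1,0,0,0.02,0,0,0.36,1,0,0,0.02,0,0,0.392,1,0,0,0.02,0,0,0.392,1],
)

```text
t: 13.9
position: [0.5958, 0.1035, 0.2638]
tcp_rot: [[0.932, 0.362, 0.001], [0.362, -0.932, -0.001], [0.001, 0.001, -1.0]]
contact_force: [-0.3, -1.7, -3.7]
width: 0.104
```

```bash
python3 - <<'E'
from look import *
import pickle
s=env.read_state();print(s['t'],s['position'],s['tcp_rot'],s['contact_force'],s['width'],s['moment'])
o=snap(['wrist'],'i'); pickle.dump(o['wrist'],open('i.pkl','wb'))
a=o['wrist']['color']
cv2.imwrite('pics/i_z.png',cv2.resize(a[120:230,190:330],None,fx=5,fy=5,interpolation=cv2.INTER_CUBIC))
E
```

```text
13.9 [0.59579101 0.10347111 0.26377487] [[ 9.32356985e-01  3.61535947e-01  1.48713238e-03]
 [ 3.61537213e-01 -9.32357428e-01 -6.86117512e-04]
 [ 1.13848278e-03  1.17736015e-03 -9.99998659e-01]] [-0.25749538 -1.68836203 -3.71399238] 0.10401896287117177 [-0.39481648  0.12862579  0.03666887]
```

View pics/i_z.png

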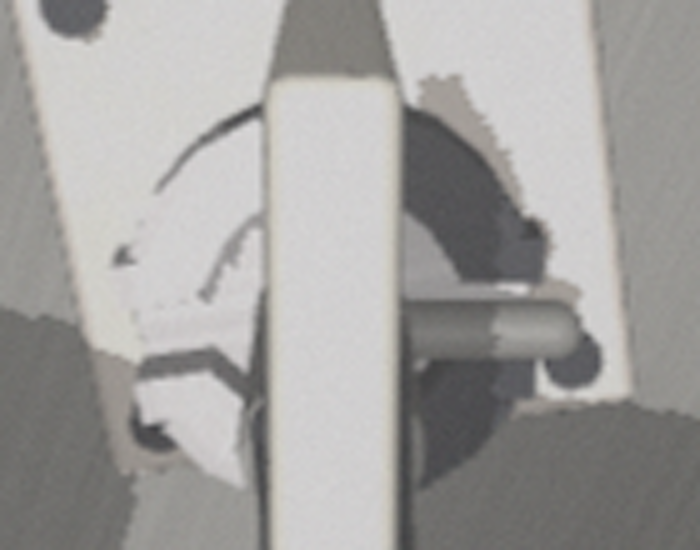

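```bash
python3 - <<'E'
from geo import *; import pickle
p=pickle.load(open('i.pkl','rb'))
n=np.array([.9324,.3615]); d=np.array([-.3615,.9324]); c0=np.array([.5956,.1037])
Z=lambda u,v:(190+u/5,120+v/5)
def sh(nm,uv,z):
    X=atz(p,uv,z)[:2]-c0; print(nm,'d %.4f n %.4f'%(X@d,X@n))
for l in (.018,.0195):
    for uv in [(420,328),(560,330)]: sh('pin axis %g'%l,Z(*uv),.113+l)
sh('notch far edge in',Z(455,281),.1215);sh('notch far edge out',Z(540,281),.1215)
sh('notch near edge out',Z(535,365),.1215)
sh('top far',Z(330,78),.279)
# expected notch edges
for ang in (0,2,-2):
  pass
E
```

```text
pin axis 0.018 d 0.0008 n 0.0148
pin axis 0.018 d 0.0004 n 0.0381
pin axis 0.0195 d 0.0013 n 0.0147
pin axis 0.0195 d 0.0009 n 0.0379
notch far edge in d 0.0062 n 0.0212
notch far edge out d 0.0062 n 0.0357
notch near edge out d -0.0090 n 0.0355
top far d 0.0653 n -0.0003
```

Emit:
apply_moves(
  plan=[0,0,-0.01,0,0,-0.006,1,0,0,-0.02,0,0,-0.006,1,0,0,-0.03,0,0,-0.006,1,0,0,-0.03,0,0,-0.006,1],
)

```text
t: 14.35
position: [0.5956, 0.1036, 0.2586]
tcp_rot: [[0.939, 0.344, 0.001], [0.344, -0.939, -0.0], [0.001, 0.001, -1.0]]
contact_force: [1.5, -2.8, -3.2]
width: 0.106
```

```bash
python3 - <<'E'
from look import *
s=env.read_state();print(s['t'],s['position'],s['contact_force'],s['moment'],s['width'])
E
```

```text
14.35 [0.59564966 0.10360055 0.25859178] [ 1.54715417 -2.79646986 -3.22556749] [-0.50604135 -0.15122178 -0.01049337] 0.10616803964007769
```

Emit:
apply_moves(
  plan=[0,0,-0.01,0,0,0,1,0,0,-0.02,0,0,0,1,0,0,-0.02,0,0,0,1],
)

```text
t: 14.65
position: [0.5956, 0.1037, 0.2556]
tcp_rot: [[0.939, 0.344, 0.001], [0.344, -0.939, -0.0], [0.001, 0.001, -1.0]]
contact_force: [1.5, -2.7, -3.9]
width: 0.107
```

Emit:
apply_moves(
  plan=[0,0,-0.015,0,0,0,1,0,0,-0.03,0,0,0,1,0,0,-0.045,0,0,0,1,0,0,-0.045,0,0,0,1],
)

```text
t: 15.05
position: [0.5955, 0.1037, 0.2487]
tcp_rot: [[0.939, 0.344, 0.0], [0.344, -0.939, -0.0], [0.0, 0.0, -1.0]]
contact_force: [1.9, -2.9, -2.5]
width: 0.109
```

```bash
python3 - <<'E'
from look import *
s=env.read_state();print(s['t'],s['position'],s['contact_force'],s['moment'],s['width'])
o=snap(['wrist'],'j')
a=o['wrist']['color']
cv2.imwrite('pics/j_z.png',cv2.resize(a[120:230,190:330],None,fx=5,fy=5,interpolation=cv2.INTER_CUBIC))
E
```

```text
15.05 [0.59548692 0.10371767 0.24867179] [ 1.92133291 -2.86373838 -2.50518932] [-0.71082742 -0.44004925 -0.04324115] 0.10899974574112178
```

View pics/j_z.png

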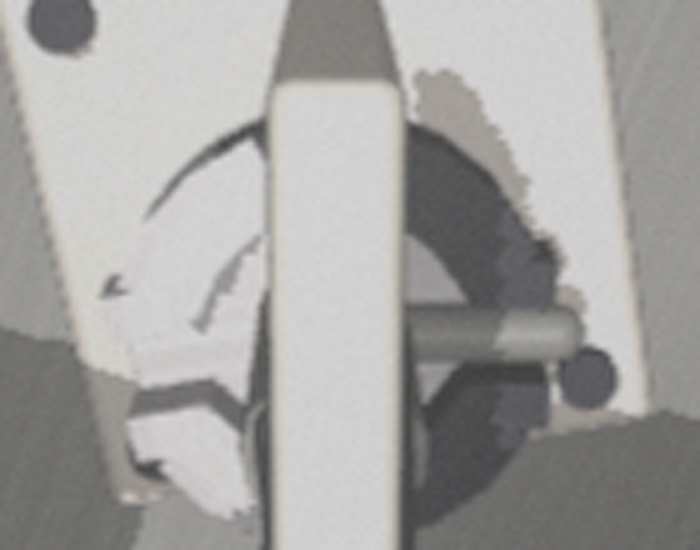

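Pin (zoom ≈ (500,330)) now lies down inside the rear notch, its far notch wall edge just above it. Lower the last bit until the weight is carried.

Emit:
apply_moves(
  plan=[0,0,-0.006,0,0,0,1,0,0,-0.012,0,0,0,1,0,0,-0.018,0,0,0,1,0,0,-0.018,0,0,0,1],
)

```text
t: 15.5
position: [0.5955, 0.1038, 0.2466]
tcp_rot: [[0.939, 0.344, 0.001], [0.344, -0.939, -0.0], [0.001, 0.0, -1.0]]
contact_force: [2.6, -3.2, -2.7]
width: 0.107
```

Emit:
apply_moves(
  plan=[0,0,-0.007,0,0,0,1,0,0,-0.01,0,0,0,1,0,0,-0.01,0,0,0,1,0,0,-0.01,0,0,0,1],
)

```text
t: 15.9
position: [0.5955, 0.1038, 0.2464]
tcp_rot: [[0.939, 0.344, 0.002], [0.344, -0.939, -0.0], [0.002, 0.001, -1.0]]
contact_force: [0.7, -4.1, 5.5]
width: 0.103
```

Emit:
apply_moves(
  plan=[0,0,0,0,0,0,0.5,0,0,0,0,0,0,0,0,0,0,0,0,0,-0.2,0,0,0,0,0,0,-0.4,0,0,0.2,0,0,0,-0.4,0,0,0.4,0,0,0,-0.4,0,0,0.5,0,0,0,-0.4,0,0,0.5,0,0,0,-0.4],
)

```text
t: 16.7
position: [0.5963, 0.1043, 0.3225]
tcp_rot: [[0.939, 0.344, 0.005], [0.344, -0.939, 0.001], [0.005, 0.001, -1.0]]
contact_force: [0.1, -0.4, -0.3]
width: 0.697
```

```bash
python3 - <<'E'
from look import *
import pickle
s=env.read_state();print(s['t'],s['position'],s['contact_force'],s['moment'],s['width'])
o=snap(['wrist','scene','top'],'k'); pickle.dump(o,open('k.pkl','wb'))
a=o['wrist']['color']
cv2.imwrite('pics/k_z.png',cv2.resize(a[80:320,180:340],None,fx=2.5,fy=2.5,interpolation=cv2.INTER_CUBIC))
cv2.imwrite('pics/k_z2.png',cv2.resize(a[110:220,190:330],None,fx=5,fy=5,interpolation=cv2.INTER_CUBIC))
E
```

```text
16.7 [0.59630263 0.10426115 0.32248884] [ 0.14761838 -0.39156537 -0.32138303] [0.0134951  0.01869255 0.00042233] 0.6972359215384474
```

View pics/k_z2.png

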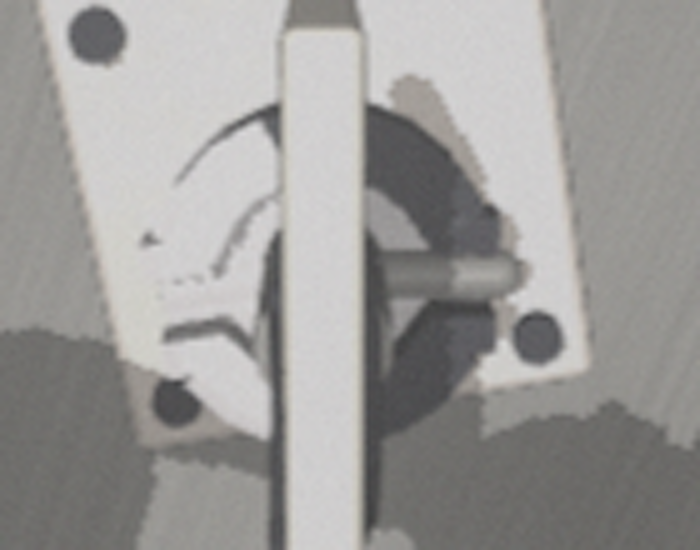

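View pics/k_scene.png

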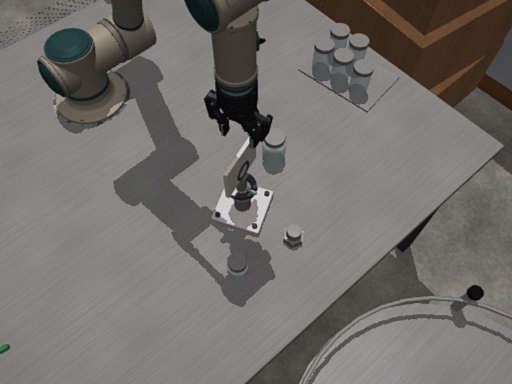

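```bash
python3 - <<'E'
import pickle; from geo import *
o=pickle.load(open('k.pkl','rb')); d=pickle.load(open('d.pkl','rb'))
import cv2
for nm,p in (('d',d),('k',o['wrist'])):
    g=cv2.cvtColor(p['color'],cv2.COLOR_BGR2GRAY).astype(float)
    for rr in ((120,135),(205,230),(255,295)):
        r=g[rr[0]:rr[1],235:280].mean(0); e=np.diff(r)
        i,j=e.argmax(),e.argmin(); print(nm,rr,236+i,236+j)
    col=g[90:330,253:261].mean(1); e=np.diff(col); print('ends',[(91+k,round(e[k],1)) for k in np.argsort(-abs(e))[:6]])
    c=-np.array(p['R']).T@p['t']; print('cam z',c[2])
im=o['top']['color']
cv2.imwrite('pics/k_tz.png',cv2.resize(im[140:260,160:310],None,fx=4.8,fy=4.8,interpolation=cv2.INTER_CUBIC))
E
```

```text
d (120, 135) 250 265
d (205, 230) 249 265
d (255, 295) 251 263
ends [(np.int64(101), np.float64(-38.0)), (np.int64(111), np.float64(36.8)), (np.int64(96), np.float64(32.1)), (np.int64(112), np.float64(29.9)), (np.int64(102), np.float64(-29.8)), (np.int64(95), np.float64(21.2))]
cam z 0.4462893438685876
k (120, 135) 247 262
k (205, 230) 247 262
k (255, 295) 249 261
ends [(np.int64(116), np.float64(43.6)), (np.int64(104), np.float64(-34.5)), (np.int64(105), np.float64(-30.8)), (np.int64(115), np.float64(29.5)), (np.int64(96), np.float64(26.5)), (np.int64(97), np.float64(24.6))]
cam z 0.44745617544194566
```

View pics/k_z.png

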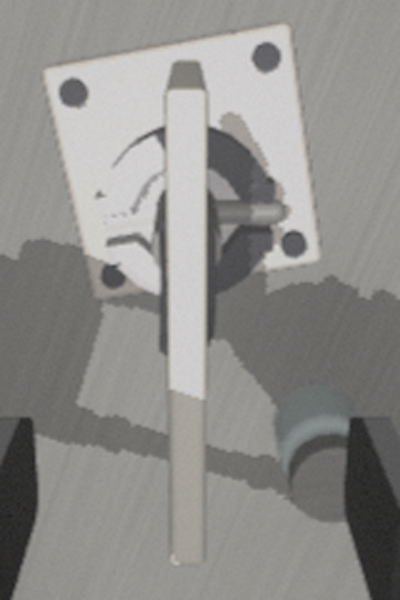

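View pics/k_tz.png

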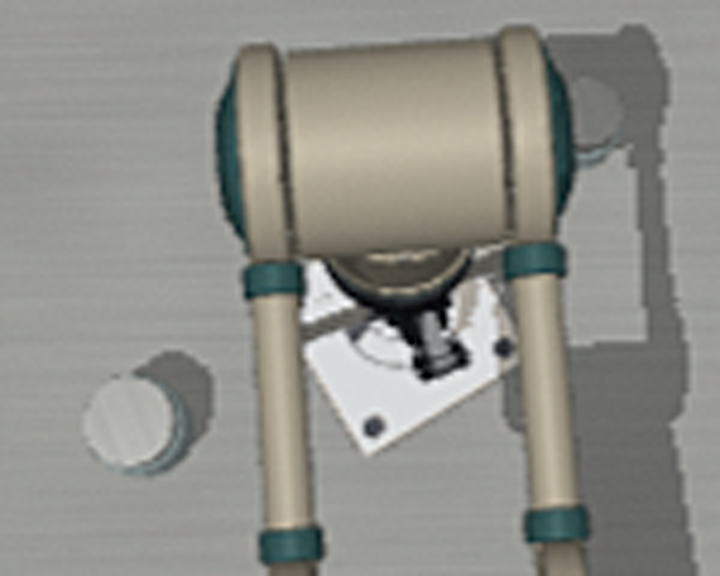

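```bash
python3 - <<'E'
from bench import env
print(env.hand_in()); s=env.read_state(); print(s['t'],s['contact_force'])
E
```

```text
the job is handed in; nothing more can be done
None
the job is handed in; nothing more can be done
```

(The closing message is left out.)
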